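# Lock the filter cartridge into the coolant unit's bayonet socket

## Robot

A 6-joint arm with a two-finger parallel gripper is mounted at the origin on a cart in front of the work surface, level with it; the furniture and walls round the work are solid. World frame = base frame: x ahead of the robot, y to its left, z up, the work surface at z = 0. Lengths are in mm, angles in rad, forces in N, time in s.
With the tool pointing down it reaches from about 350 to 875 mm from the base axis. Payload 4.2 kg.
Tool frame: the origin (TCP) lies at the very end of the fingers, on their centre line; the grasp point (between the pads) lies 19 mm behind it; z points along the fingers, y is the line along which they close (so a half turn about z gives the same grasp; the last joint's range is limited). The gripper opens to 85 mm and grips with 20 to 120 N. Pads are 22 mm wide; open, the fingers measure 114 mm over their backs; the gripper's body (76 mm by 85 mm) begins 54 mm behind the grasp point. The pads swing forward as they close: fully open they stand 13 mm farther back than shut.
Start: joints at [1.512, 0.385, 0.008, 0, -1.194, -0.259], TCP at [195.266, 593.692, 231.312] pointing down, gripper open.
Joint ranges: [-3.14, 3.14], [-1.21, 2.06], [-1.07, 1.41], [-3.16, 2.05], [-2.99, -0.16], [-3.1, 3.1]. Speed limits (rad/s): [2.79, 2.79, 3.14, 3.14, 3.14, 3.14].

## Interface

Orientations are given as a unit quaternion [x, y, z, w].
In Python, from bench import read_state, get_image, camera_model, job_done gives the robot as it stands.
- The arm moves only by the shell command python3 -m handwheel 'ROWS'. ROWS is JSON, a list of rows, each a list of 7 numbers: the shift along the tool's x, y, z in m, then the turn, a rotation vector about the tool's x, y, z in rad, then the gripper's target within -1 to 1 (fully open at 1, half-way at 0, shut at -1). In form: [[dx, dy, dz, wx, wy, wz, jaw], ...]. A call has 1 to 10 rows; each row is the pose to reach, as a shift and turn from the pose commanded when the call began, along the tool's axes at that moment; what a row does not reach only later rows make up. A row lasts 1/8 s, in which the tool goes at most 62.5 mm and 10.7 degrees, less where a joint would pass 70% of its speed; a pose out of reach is approached as far as the arm can. A call with a gripper value outside its range is refused whole. The fingers move at their own pace and stop on an object; the grip force is fixed at half the most. Time passes only in rows, so rows that repeat a pose let the fingers close. It gives the time, the measured TCP pose, the force, the opening and the grip force at its end, in the units of the state.
- read_state(): the state, without advancing time (a new reading comes with each control period).
- get_image(name): name is "scene" or "side" or "wrist"; returns (picture, depth): 384x512x3 uint8, blue, green, red; 384x512 float32, mm along the optical axis (not along the pixel's ray), 0 where there is no reading.
- camera_model(name): a dict with "K" (3x3 intrinsics, pixels), "rvec" (rotation vector, rad) and "tvec" (3), from world to camera coordinates, as OpenCV has them; the wrist camera has in their place "hand_eye" (4x4, takes a point from camera to tool coordinates, whose origin is the TCP and whose axes are the flange's). Camera axes: x right, y down, z forward; pixel columns grow to the right and rows downward; lengths in mm; the calibration is good to about 2 mm. A picture is of the moment at which its call begins: read the wrist's pose just before it. camera_model takes no time and is no camera call.
- job_done(): hands the job in; it is judged then, once.
The state is a dict: "clock": time; "joints": joint angles; "joint_vel": joint speeds; "joint_efforts": joint torques, N m; "position": TCP position; "ee_rot": TCP orientation; "contact_force": force on the tool from outside, world axes, zero at the start; "wrist_torque": the same for the moment, N m; "gripper_width": finger opening in mm; "grasp_force": force on a finger pad.
Only numpy, scipy, OpenCV 4.12 (cv2) and the standard library are available. Lean on these libraries where they do the work, as an engineer would, in place of code of your own. Each camera call takes 0.05 s, during which the arm holds its last target. There are 200 camera calls.

## Task

Fit the orange-capped filter cartridge into the round bayonet socket of the blue coolant unit: feel for the entry slots with the two ears, press it in against the spring, twist it clockwise (seen from above) about a quarter turn to the end of its travel and let the spring lift it into the lock, then let go. Be gentle with the plastic: press and twist with light hand force only, never more than 70 N between cartridge and unit. Leave everything else on the bench where it is.

Things in the scene. Friction and masses are not known exactly. Their poses are not given: they have to be found in the camera images.
- cartridge: Filter cartridge, 67 mm tall, about 0.12 kg, standing upright on the bench at first. Origin: centre of its underside, z up its axis. White round body, 40 mm diameter (nose narrows to 34 mm over the lowest 5 mm), up to z = 41 mm, then an orange cap. Two ears along its own +x and -x. Half a turn makes no difference.
- cap_top (a point): Centre of the top of the cartridge's round fluted orange cap: 47 mm diameter, 26 mm high (41 to 67 mm above the underside). The place to grip, at any yaw. Two white dashes on its top lie over the two ears.
- ear (a point): Middle of the part of the cartridge's +x ear that stands out; a like ear points to -x. Each is 8 mm wide (along y), 5 mm high (16 to 21 mm above the cartridge's underside) and reaches 27 mm from the axis.
- socket: Coolant unit, fixed to the bench: blue block 130 (x) x 120 (y) x 52 mm, two brass hose barbs on its +x side. Origin: centre of its underside, z up. A light grey collar of 77 mm diameter stands on it, coaxial with z, top 60 mm above the bench. The collar is clamped fast at an unknown angle: its slot line lies within 0.70 rad either way of the block's x axis.
- mouth (a point): Centre of the collar's bore (42.4 mm diameter) at its top face, 60 mm above the bench. The lip is 8 mm thick with two entry slots half a turn apart for the ears, 11.8 mm wide, each between two white lines: see them or feel for them, no angle is given. With the ears resting on the lip the cartridge's underside is 44 mm above the bench.
- lip_underside (a point): On the axis, level with the lip's underside, 52 mm above the bench. Below it the ears turn clockwise only (from above), to a solid end stop. 76 degrees (1.33 rad) from each slot, under a red dot, the underside has a lock pocket 3 mm deep, 10.6 mm wide; the end stop is its far side. The ears clear the lip when the cartridge's underside is below 31 mm.
- spring_seat (a point): Top of the black sprung disc in the bore, at rest, 38 mm above the bench: the cartridge's underside rests on it here when its ears are in the slots, not yet pressed. The spring starts at 3 N, gives way 10 mm at 0.9 N per mm (12 N at the end) and is then solid, with the cartridge's underside at 28 mm.
- locked_height (a point): On the axis, 34 mm above the bench: where the centre of the cartridge's underside is when the spring has lifted the ears into the lock pockets.
- dish_tesserae: small round dish with coloured tesserae, 69 mm across, 18 mm tall; bystander; origin at the centre of its underside.
- spectacles_1: dark red spectacles, 141 x 142 x 42 mm; bystander; origin at the centre of its underside.
- wheel_nippers: pliers-like nippers with turquoise handles, 185 x 70 x 16 mm; bystander; origin at the centre of its underside.
- glass_offcut_1: green glass offcut, 42 x 65 x 8 mm; bystander; origin at the centre of its underside.
- tile_3: light blue glass tile, 25 x 25 x 8 mm; bystander; origin at the centre of its underside.
Things that resemble listed ones, but are neither listed nor needed, are in the scene too. What is shaped like the cartridge but black or purple is not meant.

How it is judged (in metres and radians):
On the way:
1. the cartridge is pressed in against its spring until the ears are under the lip (z of cartridge in the frame of socket below 0.0315 m and horizontal distance between cartridge and mouth below 0.004 m), for 0.05 s.
At the end, for the whole second after the job is handed in: The cartridge is released and at rest, locked in the socket: upright within 0.08 rad, within 4 mm of the bore's axis, its underside 32.3 to 35.8 mm above the bench, that is, sprung up into the lock pockets (z of cartridge in the frame of socket between 0.0323 and 0.0358 m and horizontal distance between cartridge and mouth below 0.004 m and angle between cartridge's own z axis and vertical below 0.08 rad and linear speed of cartridge below 0.01 m/s); the robot touches nothing.
It fails at once if more than 70 N between cartridge and coolant unit (contact force between cartridge and socket above 70 N).
It fails at once if a bystander is shifted by more than 20 mm (distance of any of dish_tesserae, spectacles_1, wheel_nippers, glass_offcut_1, tile_3 from where it was at the start of the episode above 0.02 m).
It also fails if it takes over 72 s, if anything falls off the work surface, if the arm or the gripper's body presses on something with over 40 N, if the wrist force passes 120 N, or if a joint passes its speed limit or range.

## Working session

There is one attempt and no reset: what is moved stays moved. The work goes in short steps, Python scripts to look and compute and a shell command to move; the robot and the scene stay as the last step left them, time stands still between calls to the robot, and variables do not carry over. Pictures are saved under pics/ and viewed, at most 10 in all, crops included, and the job is handed in when it is done.

```bash
mkdir -p pics; cat > h.py <<'E'
import numpy as np, cv2
from scipy.spatial.transform import Rotation as R
from bench import read_state, get_image, camera_model
def cam(name, st=None):
    m=camera_model(name); K=np.array(m["K"],float)
    if name=="wrist":
        T=np.array(m["hand_eye"],float); st=st or read_state()
        Rt=R.from_quat(st["ee_rot"]).as_matrix()
        return K, Rt@T[:3,:3], Rt@T[:3,3]+np.array(st["position"])
    Rc=cv2.Rodrigues(np.array(m["rvec"],float))[0]
    return K, Rc.T, -Rc.T@np.array(m["tvec"],float).ravel()
def ray(c,uv,z):
    K,Rw,o=c; d=Rw@np.linalg.inv(K)@np.array([uv[0],uv[1],1.]); return o+d*(z-o[2])/d[2]
def pt(c,uv,dep):
    K,Rw,o=c; return o+Rw@np.linalg.inv(K)@np.array([uv[0],uv[1],1.])*dep
E
python3 - <<'E'
from h import *
s=read_state(); print(s)
for n in ["scene","wrist"]:
    c=cam(n,read_state()); im,d=get_image(n); cv2.imwrite(f"pics/{n}0.png",im); np.savez(f"pics/{n}0.npz",im=im,d=d); print(n,c)
E
```

```text
{'clock': 0.0, 'joints': array([ 1.51159193e+00,  3.85556000e-01,  6.60299630e-03, -5.19080019e-04,
       -1.19402346e+00, -2.58615290e-01]), 'joint_vel': array([-9.13382754e-04, -2.42650217e-04, -1.75051257e-03, -1.14748329e-04,
        8.28845899e-05,  1.05730947e-03]), 'joint_efforts': array([ 1.34973492e-03, -3.92293203e+01,  1.88402706e+01,  4.18639988e+00,
       -4.56616443e-03,  9.82123076e-07]), 'position': array([195.09377185, 593.13460149, 230.21002569]), 'ee_rot': array([ 9.87384606e-01, -1.58336329e-01, -1.31526834e-04,  1.10866820e-03]), 'contact_force': array([0.73483446, 0.97026695, 0.09776227]), 'wrist_torque': array([ 0.0398314 ,  0.01908241, -0.01065206]), 'grasp_force': 0.0, 'gripper_width': 85.49159692510261}
scene (array([[359.84897533,   0.        , 250.63519883],
       [  0.        , 359.84897533, 193.80562787],
       [  0.        ,   0.        ,   1.        ]]), array([[-0.60873207, -0.49492167,  0.62007888],
       [-0.79329242,  0.39103367, -0.46666884],
       [-0.0115072 , -0.77598016, -0.63065234]]), array([ 60.68035037, 250.80653906, 616.50904437]))
wrist (array([[299.90814585,   0.        , 257.64878469],
       [  0.        , 299.90814585, 191.70827135],
       [  0.        ,   0.        ,   1.        ]]), array([[-0.31202628, -0.90842118, -0.27822753],
       [-0.95007099,  0.29901466,  0.08919271],
       [ 0.00216956,  0.29216638, -0.95636504]]), array([268.00035888, 569.90506538, 373.56784943]))
```

View pics/scene0.png

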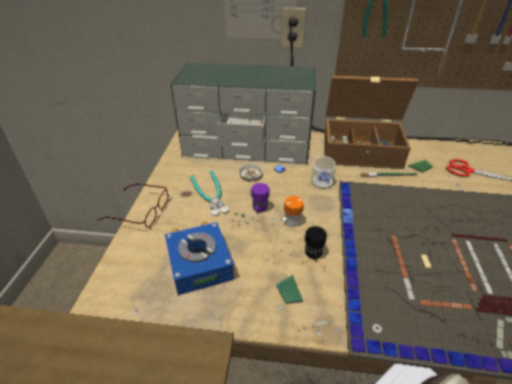

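The scene view shows three cartridge-shaped things: purple-capped at (260,197), orange-capped at (293,207) and black at (315,241). I choose the orange one at (293,207). The blue unit with its grey collar is at (200,250). Next I measure both and crop in on them.

```bash
python3 - <<'E'
from h import *
z=np.load("pics/scene0.npz"); im,d=z["im"],z["d"]; c=cam("scene")
hsv=cv2.cvtColor(im,cv2.COLOR_BGR2HSV)
def comp(m,near):
    n,l,s,ce=cv2.connectedComponentsWithStats(m.astype(np.uint8)); i=1+np.argmin([np.hypot(*(x-near))-(1e-2*a) for x,a in zip(ce[1:],s[1:,4])]); return l==i
H,S,V=cv2.split(hsv)
o=comp((H>5)&(H<20)&(S>170)&(V>120),(293,207)); 
P=lambda m:np.array([pt(c,(u,v),d[v,u]) for v,u in zip(*np.nonzero(m)) if d[v,u]>0])
p=P(o); print(o.sum(),p.min(0),p.max(0)); t=p[p[:,2]>p[:,2].max()-5]; print("top c",t.mean(0),(t.min(0)+t.max(0))/2,t.max(0)-t.min(0))
m=np.zeros_like(o); m[215:300,155:245]=1
p=P(m); 
for lo,hi in [(49,55),(57,64)]:
    q=p[(p[:,2]>lo)&(p[:,2]<hi)]; print(lo,len(q),cv2.minAreaRect(q[:,:2].astype(np.float32)),np.median(q[:,2]))
for n,a in [("scene",(150,160,350,310))]:
    x0,y0,x1,y1=a; cv2.imwrite("pics/crop1.png",cv2.resize(im[y0:y1,x0:x1],None,fx=4,fy=4,interpolation=cv2.INTER_CUBIC))
E
```

```text
247 [ 492.29794422 -236.78505269   47.28657791] [ 536.08288939 -194.13033949   71.22637267]
top c [ 513.8847405  -215.30468302   68.28460271] [ 514.59273703 -215.489264     68.75811842] [42.98030472 42.5915774   4.93650848]
49 1820 ((542.033203125, 32.0648193359375), (120.1125717163086, 133.68759155273438), 71.10054779052734) 53.214169653953604
57 570 ((530.607666015625, 38.783050537109375), (76.4726791381836, 104.54035186767578), 59.50591278076172) 60.950417004928966
```

View pics/crop1.png

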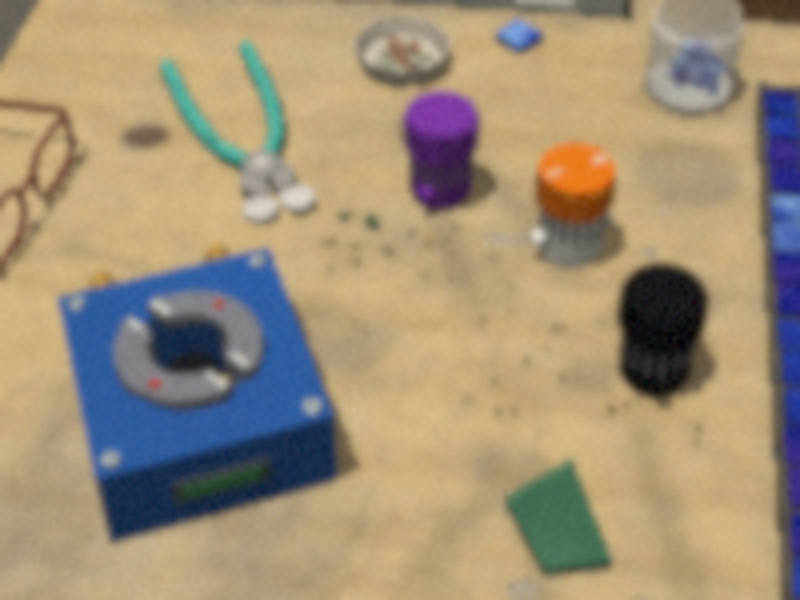

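View pics/wrist0.png

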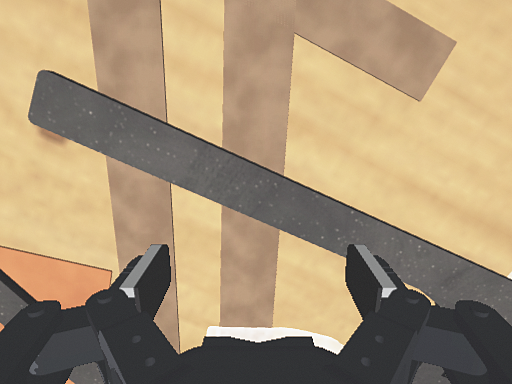

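The crop confirms the choice: orange cap on a white body, with dashes at crop (555,172) and (602,158) and an ear at (540,235). The collar shows four white slot lines and two red dots. The wrist view shows another part of the bench. I'm moving to a look-down pose between cartridge and socket.

```bash
python3 -m handwheel '[[0.04,0.04,-0.03,0,0,0,1],[0.09,0.09,-0.03,0,0,0,1],[0.13,0.13,-0.03,0,0,0,1],[0.17,0.17,-0.03,0,0,0,1],[0.21,0.21,-0.03,0,0,0,1],[0.25,0.25,-0.03,0,0,0,1],[0.29,0.29,-0.03,0,0,0,1],[0.33,0.33,-0.03,0,0,0,1],[0.37,0.37,-0.03,0,0,0,1],[0.41,0.41,-0.03,0,0,0,1]]'
python3 -m handwheel '[[0.04,0.04,0,0,0,0,1],[0.08,0.08,0,0,0,0,1],[0.1,0.11,0,0,0,0,1],[0.1,0.11,0,0,0,0,1],[0.1,0.11,0,0,0,0,1]]'
python3 - <<'E'
from h import *
s=read_state(); print(s["position"],s["ee_rot"],s["joints"],s["clock"],s["joint_vel"].max())
im,d=get_image("wrist"); cv2.imwrite("pics/w1.png",im); np.savez("pics/w1.npz",im=im,d=d,pos=s["position"],q=s["ee_rot"])
E
```

```text
clock: 1.35
position: [456.9, 74.3, 261.2]
ee_rot: [0.987, -0.158, -0.0, -0.0]
contact_force: [0.5, 1.3, -0.1]
gripper_width: 85.1
grasp_force: 0.0
clock: 1.98
position: [516.8, -59.5, 260.9]
ee_rot: [0.987, -0.158, -0.001, 0.0]
contact_force: [-0.0, -0.7, 0.4]
gripper_width: 85.1
grasp_force: 0.0
[516.84490522 -59.5150365  260.88675948] [ 9.87376318e-01 -1.58391132e-01 -5.06812105e-04  7.71375557e-06] [ 1.97351303e-01  1.85224497e-01 -1.96671244e-01 -3.65403783e-04
 -1.18985591e+00  1.05545900e+00] 1.975 0.021136639135741597
```

View pics/w1.png

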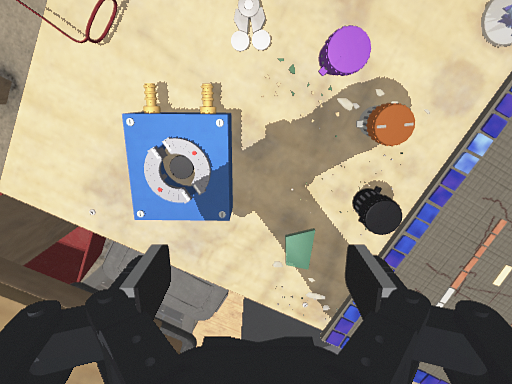

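The view shows the orange cap at (390,124) with dashes nearly horizontal in the image, the collar at (178,170) with red dots at (193,154) and (160,190), the black lookalike at (380,213) and the purple one at (347,50). I'm measuring the cap and collar.

```bash
python3 - <<'E'
from h import *
z=np.load("pics/w1.npz"); im,d=z["im"],z["d"]; c=cam("wrist",dict(position=z["pos"],ee_rot=z["q"]))
H,S,V=cv2.split(cv2.cvtColor(im,cv2.COLOR_BGR2HSV))
yy,xx=np.mgrid[:384,:512]
def blobs(m,name,zz,amin=3):
    n,l,s,ce=cv2.connectedComponentsWithStats(m.astype(np.uint8)); out=[]
    for i in range(1,n):
        if s[i,4]>=amin: w=ray(c,ce[i],zz); out.append(w); print(name,ce[i].round(1),s[i,4],w.round(1),"dep z",np.median([pt(c,(u,v),d[v,u])[2] for v,u in zip(*np.nonzero(l==i))]).round(1))
    return out
near=lambda u,v,r:np.hypot(xx-u,yy-v)<r
# cap top via depth
P=np.array([pt(c,(u,v),d[v,u]) for v,u in zip(*np.nonzero(near(390,124,40)))]); t=P[(P[:,2]>62)&(P[:,2]<75)]
print("cap",len(t),np.median(t[:,2]),cv2.minEnclosingCircle(t[:,:2].astype(np.float32)),t[:,:2].mean(0))
a=blobs(near(392,124,20)&(S<110)&(V>140),"dash",67)
blobs(near(178,170,40)&((H<8)|(H>172))&(S>90),"red",60)
blobs(near(178,170,36)&(S<60)&(V>225),"white",60)
P=np.array([pt(c,(u,v),d[v,u]) for v,u in zip(*np.nonzero(near(178,170,45)))]); t=P[(P[:,2]>57)&(P[:,2]<64)]
print("collar",len(t),np.median(t[:,2]),cv2.minEnclosingCircle(t[:,:2].astype(np.float32)))
cv2.imwrite("pics/crop2.png",np.hstack([cv2.resize(im[130:210,138:218],None,fx=5,fy=5,interpolation=cv2.INTER_CUBIC),cv2.resize(im[84:164,350:430],None,fx=5,fy=5,interpolation=cv2.INTER_CUBIC)]))
E
```

```text
cap 1421 67.50271539180727 ((517.927734375, -217.3991241455078), 23.622163772583008) [ 518.84386658 -216.51426794]
dash [407.7 124. ] 23 [ 514.  -231.9   67. ] dep z 68.1
dash [381. 126.] 27 [ 521.1 -203.7   67. ] dep z 67.9
red [194.  152.5] 16 [557.4   4.8  60. ] dep z 61.5
red [159.6 189.2] 16 [529.1  60.4  60. ] dep z 61.1
white [185.5 151.6] 435 [561.4  13.7  60. ] dep z 60.3
white [155.6 157.4] 70 [566.   49.1  60. ] dep z 60.6
white [145.1 163.4] 23 [563.3  63.7  60. ] dep z 60.1
white [197.6 158.6] 5 [549.5   3.4  60. ] dep z 60.4
white [146.7 180. ] 3 [544.4  70.3  60. ] dep z 60.3
white [161.7 181.1] 10 [537.6  53.9  60. ] dep z 61.0
white [166.3 185.7] 3 [530.7  50.9  60. ] dep z 59.9
white [159.5 186.7] 6 [532.1  59.1  60. ] dep z 60.6
white [185.2 195.6] 33 [512.1  34.3  60. ] dep z 60.7
white [175.5 201. ] 6 [509.4  48.   60. ] dep z 60.1
collar 2118 60.289074042329304 ((543.8889770507812, 31.83534812927246), 39.668724060058594)
```

View pics/crop2.png

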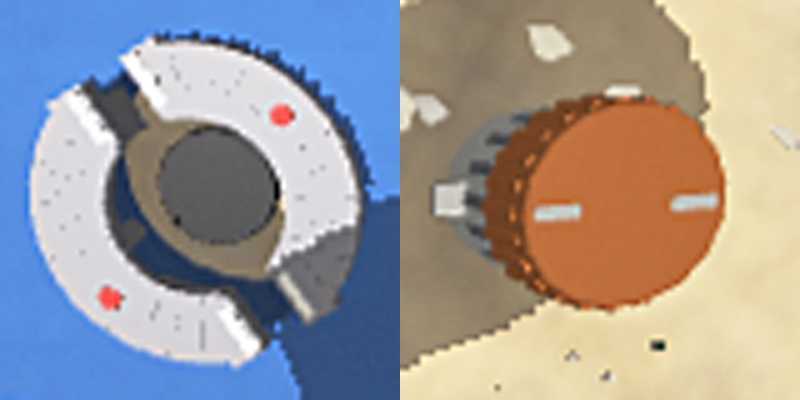

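The cap is at (518,-217.5), top at 67 mm, with the ears at yaw about 1.32. The collar is at (543.5,32.2), top at 60 mm, with the slots at yaw about 0.235. Both agree with the given sizes. I'll move over the cap and descend.

```bash
python3 -m handwheel '[[0.02,0.05,0,0,0,0,1],[0.035,0.1,0,0,0,0,1],[0.05,0.15,0,0,0,0,1],[0.05,0.15,0.05,0,0,0,1],[0.05,0.15,0.1,0,0,0,1],[0.05,0.15,0.14,0,0,0,1],[0.05,0.15,0.17,0,0,0,1],[0.05,0.15,0.195,0,0,0,1],[0.05,0.15,0.215,0,0,0,1],[0.05,0.15,0.217,0,0,0,1]]'
python3 - <<'E'
from h import *
s=read_state(); print(s["position"],s["joints"],s["contact_force"])
im,d=get_image("wrist"); cv2.imwrite("pics/w2.png",im)
c=cam("wrist",s);H,S,V=cv2.split(cv2.cvtColor(im,cv2.COLOR_BGR2HSV))
m=((H>5)&(H<20)&(S>150)&(V>100)).astype(np.uint8)
yy,xx=np.nonzero(m); P=np.array([pt(c,(u,v),d[v,u]) for v,u in zip(yy,xx)]); t=P[(P[:,2]>63)&(P[:,2]<72)]
print(len(t),np.median(t[:,2]),cv2.minEnclosingCircle(t[:,:2].astype(np.float32)))
E
```

```text
clock: 3.28
position: [517.1, -216.4, 43.2]
ee_rot: [0.988, -0.157, -0.002, -0.0]
contact_force: [0.8, 0.1, 0.4]
gripper_width: 85.3
grasp_force: 0.0
[ 517.13250874 -216.41776512   43.1934035 ] [-1.07378426e-01  4.84359992e-01 -3.75437044e-01 -2.61162705e-04
 -7.14104921e-01  1.36238825e+00] [0.83319151 0.0619986  0.39481689]
6714 67.53453831327913 ((518.09765625, -218.12586975097656), 23.44768714904785)
```

View pics/w2.png

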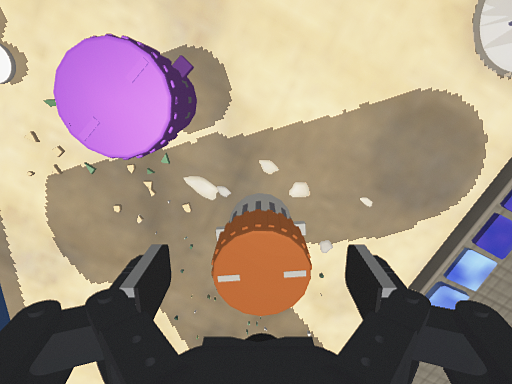

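The orange cap sits centred between the open fingers at (262,272). I correct 1.5 mm and close.

```bash
python3 -m handwheel '[[0.0015,0.0013,0.001,0,0,0,1],[0.0015,0.0013,0.001,0,0,0,-1],[0.0015,0.0013,0.001,0,0,0,-1],[0.0015,0.0013,0.001,0,0,0,-1],[0.0015,0.0013,0.001,0,0,0,-1],[0.0015,0.0013,0.001,0,0,0,-1],[0.0015,0.0013,0.001,0,0,0,-1],[0.0015,0.0013,0.001,0,0,0,-1]]'
python3 -m handwheel '[[0,0,-0.02,0,0,0,-1],[0,0,-0.05,0,0,0,-1],[0,0,-0.09,0,0,0,-1],[0,0,-0.09,0,0,0,-1]]'
cat > meas.py <<'E'
from h import *
s=read_state(); im,d=get_image("wrist"); c=cam("wrist",s)
H,S,V=cv2.split(cv2.cvtColor(im,cv2.COLOR_BGR2HSV))
m=((H>5)&(H<20)&(S>150)&(V>100)).astype(np.uint8)
yy,xx=np.nonzero(m); P=np.array([pt(c,(u,v),d[v,u]) for v,u in zip(yy,xx)]); P=P[P[:,2]>10]
top=np.percentile(P[:,2],97); t=P[P[:,2]>top-4]; (cx,cy),r=cv2.minEnclosingCircle(t[:,:2].astype(np.float32))
Rt=R.from_quat(s["ee_rot"]).as_matrix(); zt=np.median(t[:,2])
print("pos",s["position"],"yaw",np.arctan2(Rt[1,0],Rt[0,0]),"joints",s["joints"],"F",s["contact_force"],"w",s["gripper_width"],s["grasp_force"])
print("cap top z",zt,"centre",cx,cy,r,"in tool",Rt.T@(np.array([cx,cy,zt])-s["position"]))
n,l,st,ce=cv2.connectedComponentsWithStats(((cv2.morphologyEx(m,cv2.MORPH_CLOSE,np.ones((15,15)))>0)&(S<110)&(V>120)).astype(np.uint8))
i=[k for k in range(1,n) if st[k,4]>25]; w=[ray(c,ce[k],zt) for k in i]; print("dashes",[(x.round(1),st[k,4]) for x,k in zip(w,i)])
if len(w)==2: v=w[1]-w[0]; print("ear yaw",np.arctan2(v[1],v[0])%np.pi,"rel tool",(np.arctan2(v[1],v[0])-np.arctan2(Rt[1,0],Rt[0,0]))%np.pi,"mid",(w[0]+w[1])/2)
E
python3 meas.py
```

```text
clock: 4.32
position: [519.7, -219.6, 44.3]
ee_rot: [0.987, -0.158, 0.001, 0.0]
contact_force: [-1.2, 0.1, 5.7]
gripper_width: 45.2
grasp_force: 61.4
clock: 4.82
position: [520.6, -219.8, 136.1]
ee_rot: [0.987, -0.158, 0.003, 0.0]
contact_force: [0.0, -0.3, -1.0]
gripper_width: 45.2
grasp_force: 61.4
pos [ 520.57656087 -219.82334946  136.09431017] yaw -0.31765120480852965 joints [-1.12650144e-01  3.68112334e-01 -2.77903450e-01  4.69102290e-04
 -9.18539007e-01  1.36551449e+00] F [ 0.03660029 -0.2862186  -0.99225295] w 45.24096139408517 61.435407400131226
cap top z 159.44353170005158 centre 544.8367919921875 -227.33892822265625 50.25846862792969 in tool [ 25.5378884   -0.45876188 -23.19126296]
dashes [(array([ 514.7, -233.4,  159.4]), np.int32(140)), (array([ 521.7, -204.1,  159.4]), np.int32(135))]
ear yaw 1.3363146528114493 rel tool 1.653965857619979 mid [ 518.22550728 -218.76242229  159.4435317 ]
```

```bash
python3 -m handwheel '[[-0.005,-0.04,-0.02,0,0,0.15,-1],[-0.015,-0.09,-0.024,0,0,0.3,-1],[-0.03,-0.145,-0.024,0,0,0.45,-1],[-0.045,-0.2,-0.024,0,0,0.6,-1],[-0.056,-0.244,-0.024,0,0,0.75,-1],[-0.056,-0.244,-0.024,0,0,0.9,-1],[-0.056,-0.244,-0.024,0,0,1.05,-1],[-0.056,-0.244,-0.024,0,0,1.1,-1],[-0.056,-0.244,-0.024,0,0,1.1,-1],[-0.056,-0.244,-0.024,0,0,1.1,-1]]'
cat >> meas.py <<'E'
cv2.imwrite("pics/w_last.png",im)
cm=lambda u,v:ray(c,(u,v),60)
red=((H<5)|(H>174))&(S>120)&(V>120)
n,l,st,ce=cv2.connectedComponentsWithStats(red.astype(np.uint8))
for k in range(1,n):
    if st[k,4]>20: print("red",ce[k].round(1),st[k,4],ray(c,ce[k],60).round(1))
print("clock",s["clock"])
E
python3 meas.py
```

```text
clock: 6.12
position: [541.3, 29.6, 156.3]
ee_rot: [0.759, -0.651, -0.001, 0.001]
contact_force: [0.2, 1.1, -1.6]
gripper_width: 45.1
grasp_force: 61.7
pos [541.32612116  29.61840198 156.28001072] yaw -1.417403944723226 joints [ 3.53693886e-01  3.14135830e-01 -3.02223565e-01 -3.63228774e-04
 -9.56535730e-01 -2.00091978e-01] F [ 0.21410469  1.13353719 -1.59976779] w 45.08943592468541 61.65735840797424
cap top z 179.69524228599363 centre 545.6344604492188 5.246575832366943 50.45326232910156 in tool [ 24.74690686  -0.48440545 -23.41317404]
dashes [(array([527.9,  30.1, 179.7]), np.int32(137)), (array([557.2,  37.2, 179.7]), np.int32(143))]
ear yaw 0.23832143341139342 rel tool 1.6557253781346195 mid [542.55827118  33.66058865 179.69524229]
red [ 23.5 111.9] 122 [731.7  -8.   60. ]
red [  7.3 132.2] 62 [745.4   9.8  60. ]
red [ 30.7 151.3] 39 [728.2  22.3  60. ]
red [ 72.1 175.7] 103 [696.   37.7  60. ]
red [244.6 162.4] 30 [557.5   5.   60. ]
red [ 50.2 187.2] 141 [714.2  50.5  60. ]
red [ 69.4 217.6] 27 [699.2  75.6  60. ]
red [ 25.3 244.6] 50 [738.3 107.5  60. ]
red [287.5 326.6] 387 [493.7 158.7  60. ]
red [497.8 329.5] 40 [290.7 130.9  60. ]
clock 6.125
```

View pics/w_last.png

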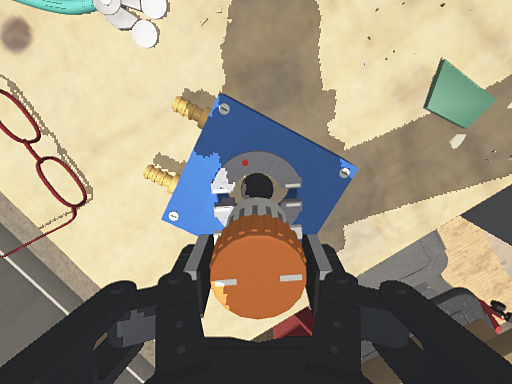

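The cartridge hangs above the collar; the visible red dot at (245,162) repeats the earlier fix. Readings are noisy, so I average a few.

```bash
cat > avg.py <<'E'
from h import *
import sys
N=int(sys.argv[1]) if len(sys.argv)>1 else 8
m=camera_model("wrist"); K=np.array(m["K"]); T=np.array(m["hand_eye"],float); ct=(K,T[:3,:3],T[:3,3])
ps=[];qs=[];ds=[];F=[];Z=[]
for _ in range(N):
    s=read_state(); im,d=get_image("wrist"); ps.append(s["position"]); qs.append(s["ee_rot"]); F.append(s["contact_force"])
    H,S,V=cv2.split(cv2.cvtColor(im,cv2.COLOR_BGR2HSV))
    mo=((H>5)&(H<20)&(S>150)&(V>100)).astype(np.uint8); mo[:230]=0; mo[:,:195]=0; mo[:,320:]=0
    mm=(cv2.morphologyEx(mo,cv2.MORPH_CLOSE,np.ones((15,15)))>0)&(S<110)&(V>120)
    n,l,st,ce=cv2.connectedComponentsWithStats(mm.astype(np.uint8)); k=1+np.argsort(-st[1:,4])[:2]
    k=sorted(k,key=lambda i:ce[i][0]); dd=[]
    for i in k:
        v,u=map(int,(ce[i][1],ce[i][0])); dd.append(pt(ct,ce[i],np.median(d[l==i])))
    ds.append(np.array(dd))
p=np.mean(ps,0); D=np.mean(ds,0); q=R.from_quat(qs).mean(); mid=D.mean(0); Rm=q.as_matrix()
print("pos",p.round(2),"sd",np.std(ps,0).round(2),"F",np.mean(F,0).round(2),"clock",s["clock"])
print("tool yaw",np.arctan2(Rm[1,0],Rm[0,0]).round(4),"tilt z",Rm[:,2].round(4))
print("dash mid tool",mid.round(2),"world",(p+Rm@mid).round(2)); v=Rm@(D[1]-D[0]); print("ear yaw",np.arctan2(v[1],v[0])%np.pi, "len",np.linalg.norm(v))
E
python3 avg.py
```

```text
pos [541.79  29.74 157.08] sd [0.14 0.05 0.27] F [-0.05  0.03 -1.36] clock 6.525
tool yaw -1.4177 tilt z [-5.e-04 -1.e-04 -1.e+00]
dash mid tool [ -3.61  -1.76 -23.71] world [542.99  33.58 180.79]
ear yaw 0.23215896974573313 len 30.063033275270673
```

```bash
python3 -m handwheel '[[0.001,-0.0005,0.02,0,0,0,-1],[0.001,-0.0005,0.04,0,0,0,-1],[0.001,-0.0005,0.048,0,0,0,-1],[0.001,-0.0005,0.05,0,0,0,-1],[0.001,-0.0005,0.05,0,0,0,-1]]'
python3 -m handwheel '[[0,0,0.001,0,0,0,-1],[0,0,0.002,0,0,0,-1],[0,0,0.003,0,0,0,-1],[0,0,0.004,0,0,0,-1]]'
python3 -m handwheel '[[0,0,0.001,0,0,0,-1],[0,0,0.002,0,0,0,-1],[0,0,0.003,0,0,0,-1]]'
python3 avg.py 4
```

```text
clock: 7.2
position: [543.1, 29.0, 107.9]
ee_rot: [0.759, -0.651, 0.0, -0.0]
contact_force: [0.7, 0.3, -1.3]
gripper_width: 44.9
grasp_force: 61.6
clock: 7.7
position: [542.6, 28.9, 103.3]
ee_rot: [0.759, -0.651, 0.0, -0.0]
contact_force: [0.5, 0.4, -1.0]
gripper_width: 45.4
grasp_force: 61.6
clock: 8.07
position: [542.6, 28.9, 100.2]
ee_rot: [0.759, -0.651, -0.0, 0.0]
contact_force: [-0.2, -0.1, -1.2]
gripper_width: 45.3
grasp_force: 61.6
pos [542.52  28.91 100.18] sd [0.03 0.02 0.05] F [ 0.12 -0.04 -1.36] clock 8.225
tool yaw -1.4178 tilt z [-2.e-04 -1.e-04 -1.e+00]
dash mid tool [ -3.64  -1.79 -23.69] world [543.74  32.77 123.86]
ear yaw 0.2317236456701819 len 30.125035706363995
```

```bash
for i in 1; do python3 -m handwheel '[[0,0,0.001,0,0,0,-1],[0,0,0.002,0,0,0,-1],[0,0,0.002,0,0,0,-1]]'; done
python3 -m handwheel '[[0,0,0.001,0,0,0,-1],[0,0,0.002,0,0,0,-1],[0,0,0.002,0,0,0,-1]]'
```

```text
clock: 8.65
position: [542.5, 28.9, 98.2]
ee_rot: [0.759, -0.651, -0.0, 0.0]
contact_force: [0.8, -0.3, -1.6]
gripper_width: 45.2
grasp_force: 61.6
clock: 9.02
position: [542.5, 28.9, 96.2]
ee_rot: [0.759, -0.651, -0.0, 0.0]
contact_force: [-0.2, -0.3, -0.6]
gripper_width: 44.9
grasp_force: 61.6
```

```bash
python3 -m handwheel '[[0,0,0.001,0,0,0,-1],[0,0,0.002,0,0,0,-1],[0,0,0.003,0,0,0,-1],[0,0,0.003,0,0,0,-1]]'
python3 -m handwheel '[[0,0,0.001,0,0,0,-1],[0,0,0.002,0,0,0,-1],[0,0,0.003,0,0,0,-1],[0,0,0.003,0,0,0,-1]]'
python3 -m handwheel '[[0,0,0.001,0,0,0,-1],[0,0,0.002,0,0,0,-1],[0,0,0.002,0,0,0,-1]]'
```

```text
clock: 9.52
position: [542.5, 28.9, 93.2]
ee_rot: [0.759, -0.651, -0.0, 0.0]
contact_force: [-0.6, -0.4, -0.5]
gripper_width: 45.1
grasp_force: 61.6
clock: 10.02
position: [542.5, 28.9, 90.2]
ee_rot: [0.759, -0.651, -0.0, 0.0]
contact_force: [0.3, -0.2, -0.8]
gripper_width: 45.4
grasp_force: 61.6
clock: 10.4
position: [542.5, 28.9, 88.2]
ee_rot: [0.759, -0.651, -0.0, 0.0]
contact_force: [0.0, 0.7, -1.4]
gripper_width: 45.1
grasp_force: 61.6
```

```bash
python3 -m handwheel '[[0,0,0.001,0,0,0,-1],[0,0,0.0015,0,0,0,-1],[0,0,0.0015,0,0,0,-1]]'
python3 -m handwheel '[[0,0,0.001,0,0,0,-1],[0,0,0.001,0,0,0,-1]]'
```

```text
clock: 10.78
position: [542.6, 28.9, 86.8]
ee_rot: [0.759, -0.651, -0.0, 0.0]
contact_force: [-0.5, -0.2, -1.0]
gripper_width: 45.2
grasp_force: 61.6
clock: 11.02
position: [542.5, 28.9, 85.7]
ee_rot: [0.759, -0.651, -0.0, 0.0]
contact_force: [-0.8, 0.9, -1.3]
gripper_width: 44.8
grasp_force: 61.6
```

Past the lip height with no force, so the ears are in the slots. On to the spring.

```bash
python3 -m handwheel '[[0,0,0.001,0,0,0,-1],[0,0,0.002,0,0,0,-1],[0,0,0.002,0,0,0,-1]]'
python3 -m handwheel '[[0,0,0.001,0,0,0,-1],[0,0,0.002,0,0,0,-1],[0,0,0.002,0,0,0,-1]]'
python3 -m handwheel '[[0,0,0.001,0,0,0,-1],[0,0,0.002,0,0,0,-1],[0,0,0.002,0,0,0,-1]]'
```

```text
clock: 11.4
position: [542.5, 28.9, 83.7]
ee_rot: [0.759, -0.651, -0.0, 0.0]
contact_force: [-0.8, 0.2, -1.3]
gripper_width: 45.3
grasp_force: 61.6
clock: 11.78
position: [542.7, 28.9, 82.1]
ee_rot: [0.759, -0.651, 0.0, -0.0]
contact_force: [-0.6, -0.2, 2.4]
gripper_width: 45.0
grasp_force: 61.7
clock: 12.15
position: [542.7, 28.9, 80.0]
ee_rot: [0.759, -0.651, 0.0, -0.0]
contact_force: [-1.2, -0.6, 4.7]
gripper_width: 45.1
grasp_force: 61.9
```

```bash
python3 -m handwheel '[[0,0,0.001,0,0,0,-1],[0,0,0.002,0,0,0,-1],[0,0,0.003,0,0,0,-1],[0,0,0.003,0,0,0,-1]]'
python3 -m handwheel '[[0,0,0.001,0,0,0,-1],[0,0,0.002,0,0,0,-1],[0,0,0.002,0,0,0,-1]]'
python3 avg.py 4
```

```text
clock: 12.65
position: [542.7, 28.9, 77.1]
ee_rot: [0.759, -0.651, 0.0, 0.0]
contact_force: [-1.7, -0.4, 5.7]
gripper_width: 45.1
grasp_force: 62.3
clock: 13.02
position: [542.7, 28.9, 75.4]
ee_rot: [0.759, -0.651, 0.0, 0.0]
contact_force: [-2.5, 0.7, 7.5]
gripper_width: 45.3
grasp_force: 62.5
pos [542.69  28.89  75.42] sd [0.01 0.02 0.03] F [-2.21  0.59  7.7 ] clock 13.175
tool yaw -1.4175 tilt z [ 2.e-04 -2.e-04 -1.e+00]
dash mid tool [ -3.63  -1.75 -23.74] world [543.86  32.75  99.16]
ear yaw 0.23187404452974292 len 30.052724184126458
```

```bash
python3 -m handwheel '[[0,0,0.001,0,0,0,-1],[0,0,0.002,0,0,0,-1],[0,0,0.002,0,0,0,-1]]'
python3 -m handwheel '[[-0.0001,0.0003,0,0,0,0.075,-1],[-0.0003,0.0005,0,0,0,0.15,-1],[-0.0003,0.0005,0,0,0,0.15,-1]]'
python3 -m handwheel '[[-0.0001,0.0003,0,0,0,0.075,-1],[-0.0003,0.0005,0,0,0,0.15,-1],[-0.0003,0.0005,0,0,0,0.15,-1]]'
python3 avg.py 4; python3 -c "
from h import *
print(read_state()['wrist_torque'])"
```

```text
clock: 13.6
position: [542.7, 28.9, 73.7]
ee_rot: [0.759, -0.651, 0.0, 0.0]
contact_force: [-2.7, 0.3, 10.1]
gripper_width: 45.2
grasp_force: 62.6
clock: 13.98
position: [542.8, 28.9, 74.0]
ee_rot: [0.708, -0.706, 0.001, -0.0]
contact_force: [-3.0, -2.1, 8.5]
gripper_width: 44.8
grasp_force: 62.6
clock: 14.35
position: [542.2, 29.3, 73.9]
ee_rot: [-0.653, 0.757, -0.001, 0.0]
contact_force: [-2.3, -1.3, 9.5]
gripper_width: 45.0
grasp_force: 62.6
pos [542.22  29.31  73.93] sd [0.02 0.01 0.01] F [-1.92 -1.24  9.16] clock 14.5
tool yaw -1.7174 tilt z [ 1.6e-03 -2.0e-04 -1.0e+00]
dash mid tool [ -4.19  -1.86 -23.77] world [544.63  33.18  97.71]
ear yaw 3.0747760131412303 len 30.120675499674903
[-0.23448722  0.73595804 -0.01110407]
```

```bash
python3 -m handwheel '[[-0.0001,0.0003,0,0,0,0.075,-1],[-0.0003,0.0005,0,0,0,0.15,-1],[-0.0004,0.0008,0,0,0,0.225,-1],[-0.0006,0.001,0,0,0,0.3,-1],[-0.0006,0.001,0,0,0,0.3,-1]]'
python3 -m handwheel '[[-0.0001,0.0003,0,0,0,0.075,-1],[-0.0003,0.0005,0,0,0,0.15,-1],[-0.0004,0.0008,0,0,0,0.225,-1],[-0.0006,0.001,0,0,0,0.3,-1],[-0.0006,0.001,0,0,0,0.3,-1]]'
python3 avg.py 4; python3 -c "
from h import *
print(read_state()['wrist_torque'])"
```

```text
clock: 15.18
position: [541.1, 29.8, 73.8]
ee_rot: [-0.533, 0.846, -0.001, 0.0]
contact_force: [-1.7, -1.6, 8.5]
gripper_width: 45.1
grasp_force: 62.6
clock: 15.8
position: [539.9, 30.6, 73.7]
ee_rot: [-0.4, 0.916, -0.0, -0.0]
contact_force: [-2.2, -2.2, 9.3]
gripper_width: 45.2
grasp_force: 62.6
pos [539.91  30.61  73.67] sd [0.01 0.01 0.01] F [-2.74 -1.73  8.82] clock 15.95
tool yaw -2.3177 tilt z [-1.e-04 -8.e-04 -1.e+00]
dash mid tool [ -5.21  -1.37 -23.79] world [544.46  33.52  97.46]
ear yaw 2.469456764925498 len 29.860203064906337
[-0.44012784  1.01640278 -0.02282186]
```

```bash
python3 -m handwheel '[[-0.0001,0.0004,0,0,0,0.075,-1],[-0.0003,0.0007,0,0,0,0.15,-1],[-0.0005,0.0011,0,0,0,0.225,-1],[-0.0007,0.0014,0,0,0,0.3,-1],[-0.0007,0.0014,0,0,0,0.3,-1]]'
python3 -m handwheel '[[-0.0001,0.0002,0,0,0,0.05,-1],[-0.0001,0.0002,0,0,0,0.05,-1]]'
python3 avg.py 4; python3 -c "
from h import *
print(read_state()['wrist_torque'])"
```

```text
clock: 16.62
position: [539.0, 31.9, 73.6]
ee_rot: [-0.259, 0.966, -0.0, -0.001]
contact_force: [-3.7, -2.3, 9.4]
gripper_width: 45.4
grasp_force: 62.6
clock: 16.88
position: [538.9, 32.1, 73.5]
ee_rot: [-0.235, 0.972, -0.0, -0.001]
contact_force: [-3.3, -2.6, 9.3]
gripper_width: 45.3
grasp_force: 62.6
pos [538.9   32.13  73.54] sd [0.01 0.01 0.01] F [-3.71 -2.25  9.43] clock 17.025
tool yaw -2.6677 tilt z [-0.0011 -0.0011 -1.    ]
dash mid tool [ -5.67  -0.96 -23.82] world [544.41  33.89  97.36]
ear yaw 2.122125550181507 len 29.91687890722991
[-0.54565689  1.11952857 -0.07078425]
```

```bash
python3 -m handwheel '[[0,0.0002,0,0,0,0.04,-1],[-0.0001,0.0004,0,0,0,0.08,-1],[-0.0001,0.0004,0,0,0,0.08,-1]]'
python3 -c "
from h import *
s=read_state();print(s['wrist_torque'])"
python3 -m handwheel '[[0,0.0001,0,0,0,0.03,-1],[0,0.0001,0,0,0,0.03,-1]]'
python3 avg.py 4; python3 -c "
from h import *
print(read_state()['wrist_torque'])"
```

```text
clock: 17.45
position: [538.7, 32.5, 73.5]
ee_rot: [-0.196, 0.981, -0.0, -0.001]
contact_force: [-4.0, -2.6, 8.9]
gripper_width: 45.1
grasp_force: 62.6
[-0.59340229  1.18589289  0.00827704]
clock: 17.7
position: [538.3, 32.5, 73.5]
ee_rot: [-0.181, 0.983, -0.001, -0.001]
contact_force: [-4.4, -1.8, 9.6]
gripper_width: 45.4
grasp_force: 62.7
pos [538.3   32.55  73.49] sd [0.02 0.   0.01] F [-4.6  -2.04  9.98] clock 17.85
tool yaw -2.7771 tilt z [-0.0021 -0.0014 -1.    ]
dash mid tool [ -5.78  -0.76 -23.83] world [544.02  33.93  97.31]
ear yaw 2.0134447111647633 len 29.909612762661673
[-0.4916048   1.42036983  0.13427438]
```

```bash
python3 -m handwheel '[[0,0.0001,0,0,0,0.025,-1],[0,0.0001,0,0,0,0.025,-1]]'
python3 avg.py 3; python3 -c "
from h import *
print(read_state()['wrist_torque'])"
```

```text
clock: 18.15
position: [537.8, 32.5, 73.5]
ee_rot: [-0.169, 0.986, -0.001, -0.002]
contact_force: [-5.4, -1.7, 10.7]
gripper_width: 44.9
grasp_force: 62.8
pos [537.78  32.51  73.46] sd [0.02 0.01 0.01] F [-5.11 -1.7  11.  ] clock 18.25
tool yaw -2.802 tilt z [-0.0032 -0.0018 -1.    ]
dash mid tool [ -5.81  -0.7  -23.82] world [543.57  33.83  97.27]
ear yaw 1.9863230478195826 len 29.89981036048608
[-0.54103331  1.7346105   0.16932357]
```

The end stop is felt: moment and side force are both rising. I back off slightly and let it rise.

```bash
python3 -m handwheel '[[0,-0.0001,0,0,0,-0.03,-1],[0,-0.0001,-0.001,0,0,-0.03,-1],[0,-0.0001,-0.002,0,0,-0.03,-1],[0,-0.0001,-0.003,0,0,-0.03,-1],[0,-0.0001,-0.003,0,0,-0.03,-1]]'
python3 -m handwheel '[[0,0,-0.001,0,0,0,-1],[0,0,-0.0015,0,0,0,-1]]'
python3 avg.py 3
```

```text
clock: 18.92
position: [538.4, 32.6, 76.1]
ee_rot: [-0.183, 0.983, -0.0, -0.001]
contact_force: [-3.6, -1.8, 6.8]
gripper_width: 44.9
grasp_force: 62.4
clock: 19.18
position: [538.3, 32.6, 77.3]
ee_rot: [-0.183, 0.983, -0.0, -0.001]
contact_force: [-3.3, -2.7, 4.4]
gripper_width: 45.2
grasp_force: 62.3
pos [538.31  32.56  77.29] sd [0.01 0.   0.02] F [-2.87 -2.08  5.15] clock 19.275
tool yaw -2.7727 tilt z [-0.0023 -0.0013 -1.    ]
dash mid tool [ -5.79  -0.77 -23.82] world [544.04  33.95 101.1 ]
ear yaw 2.018727577925869 len 29.90187277407007
```

```bash
python3 -m handwheel '[[0,0,0,0,0,0,0],[0,0,0,0,0,0,1],[0,0,0,0,0,0,1],[0,0,0,0,0,0,1],[0,0,0,0,0,0,1],[0,0,0,0,0,0,1]]'
python3 -m handwheel '[[0,0,-0.02,0,0,0,1],[0,0,-0.06,0,0,0,1],[0,0,-0.1,0,0,0,1],[0,0,-0.13,0,0,0,1],[0,0,-0.13,0,0,0,1],[0,0,-0.13,0,0,0,1]]'
python3 - <<'E'
from h import *
s=read_state(); im,d=get_image("wrist"); cv2.imwrite("pics/fin.png",im); c=cam("wrist",s)
H,S,V=cv2.split(cv2.cvtColor(im,cv2.COLOR_BGR2HSV))
v,u=np.nonzero((H>5)&(H<20)&(S>150)&(V>100)); P=np.array([pt(c,(a,b),d[b,a]) for a,b in zip(u,v)]); P=P[(P[:,2]>90)&(P[:,2]<110)&(np.hypot(P[:,0]-543.7,P[:,1]-32.5)<45)]
print(np.median(P[:,2])-67.5,cv2.minEnclosingCircle(P[P[:,2]>98][:,:2].astype(np.float32)),np.linalg.lstsq(np.c_[P[P[:,2]>98][:,:2],np.ones((P[:,2]>98).sum())],P[P[:,2]>98][:,2],rcond=None)[0])
E
```

```text
clock: 20.08
position: [539.3, 33.4, 77.2]
ee_rot: [-0.183, 0.983, 0.0, 0.0]
contact_force: [-1.1, -0.3, -0.4]
gripper_width: 85.6
grasp_force: 0.0
clock: 20.82
position: [538.7, 33.3, 206.6]
ee_rot: [-0.183, 0.983, 0.0, -0.001]
contact_force: [-0.2, -0.3, 0.5]
gripper_width: 85.4
grasp_force: 0.0
34.08008492851101 ((543.3195190429688, 33.05608367919922), 23.268085479736328) [6.37852742e-03 1.05955861e-03 9.80952961e+01]
```

View pics/fin.png

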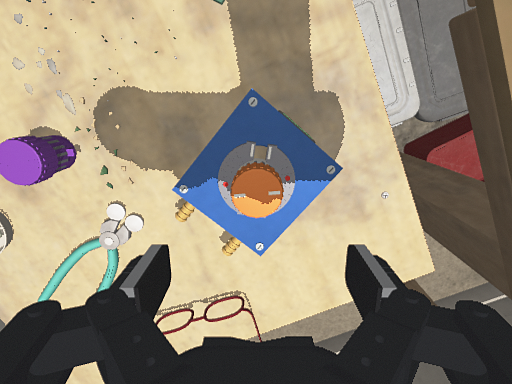

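The cartridge sits in the collar with its dashes lined up on the red dots at (225,183) and (288,178). Its underside is at 34.1 mm, it is upright, and the robot is clear of it.

```bash
python3 -c "
from bench import job_done
print(job_done())"
```

```text
the job is handed in; nothing more can be done
None
```

The cartridge is locked in the socket and released, with its underside measured at about 34.1 mm above the bench and its ears under the red dots; measured forces stayed around 12 N, and the job is handed in (no verdict was returned).

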